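# Work the end plug out of a new roll of packing paper

### The job

The low, wide roll of packing paper has to go on the dispenser, so its end plug must come out: take the plug by its upright grip bar and rock it from side to side, tipping it clearly towards one flat face of the bar and then towards the other, back and forth, working it up a little at each swing until it frees from the core. Do not just pull, which only picks up the whole roll: the roll stays standing on the bench, about where it is, and everything else on the bench is left alone. Finish holding the plug upright and still in the gripper, just clear above the core it came from (within a few centimetres), and do not put it down or let go.

Things in the scene. Friction and masses are not known exactly. Their poses are not given: they have to be found in the camera images.
- wide_roll: The task's roll: the low, wide one of the three white paper rolls standing on end, 150 mm across, 110 mm tall, about 1.1 kg, loose on the bench. Round brown board core through its middle, bore 50 mm across, open at the top. Origin: centre of its underside; z up along the core.
- plug: Grey plastic end plug in the top of the wide roll's core, about 0.1 kg. Origin: centre of its foot, at the start 24 mm down the bore, 86 mm above the roll's underside; z up its axis, x along its grip bar. Skirt 43 mm across up to 24 mm, then a round flange 56 mm across from 24 to 28 mm up, lying on the roll's top, and the upright grip bar on it.
- plug_bar (a point): Centre of the plug's upright grip bar, 46 mm above the foot. The bar is 44 mm long (plug x), 14 mm thick (plug y, between its two flat faces), from 28 to 64 mm above the foot; it may be gripped hard (60 N or more).
- plug_ribs (a point): Point on the plug's axis level with its ribs, 10 mm above the foot. On two sprung cheeks, at plug +y and -y, a small rounded rib presses outward on the bore, 25 mm from the axis, with some 13 N. Their friction holds against a straight pull of 13 to 19 N, more than the roll weighs. The ribs leave the bore when the plug has risen about 16 mm, the foot at 24 mm.
- core_mouth (a point): Centre of the bore at the wide roll's top. The plug rocks about its x axis (bar tipped towards +y, then -y, some 4 to 10 degrees each way; 0.7 N m at most). The first tip is on the flange's edge, 28 mm off the axis, which raises the plug; then one rib slides up as the other slides down, and the plug can rise 3 to 5 mm with each swing of 16 degrees without lifting the roll.
- tall_roll: Bystander: a narrower, taller white roll, 110 mm across and 190 mm tall, with a like plug in it (bar to 230 mm). Origin: centre of its underside.
- open_roll: Bystander: a white roll 130 mm across and 85 mm tall with no plug. Origin: centre of its underside.
- tape_ring: Bystander: a brown tape ring lying flat, 92 mm across, 48 mm tall. Origin: centre of its underside.
- marker_pot: Bystander: a white pot of pens, 72 mm across, about 140 mm tall with the pens. Origin: centre of its underside.
- carton: Bystander: a small closed carton, 120 x 85 x 60 mm. Origin: centre of its underside.
- tape_dispenser: Bystander: a black bench tape dispenser, about 200 x 80 mm, 130 mm tall. Origin: centre of its underside.
- steel_rule: Bystander: a steel rule lying flat, 320 x 30 x 4 mm. Origin: centre of its underside.
There are look-alikes about, which are no part of the job. What is shaped like the wide_roll but yellow is not meant.

How it is judged:
By the outcome, as a careful person would: the job done as asked, in the order asked, and still so for the second after the job is handed in, while the arm keeps its last pose, push and grip.
It also fails if it takes over 45 s, if anything falls off the work surface, if the arm or the gripper's body presses on something with over 40 N, if the wrist force passes 120 N, or if a joint passes its speed limit or range.

### The arm

A 6-joint arm with a two-finger parallel gripper is mounted at the origin on the work surface. World frame = base frame: x ahead of the robot, y to its left, z up, the work surface at z = 0. Lengths are in mm, angles in rad, forces in N, time in s.
With the tool pointing down it reaches from about 275 to 1000 mm from the base axis. Payload 8.4 kg.
Tool frame: the origin (TCP) lies midway between the tips of the shut fingers; the grasp point (between the pads) lies 19 mm behind it; z points along the fingers, y is the line along which they close (so a half turn about z gives the same grasp; the last joint's range is limited). The gripper opens to 85 mm and grips with 20 to 120 N. Pads are 22 mm wide; open, the fingers measure 114 mm over their backs; the gripper's body (76 mm by 85 mm) begins 54 mm behind the grasp point. The pads swing forward as they close: fully open they stand 13 mm farther back than shut.
Start: joints at [-1.119, 0.353, 1.633, -0, 1.155, -0.002], TCP at [273.989, -561.745, 231.281] pointing down, gripper open.
Joint ranges: [-2.63, 2.63], [-0.92, 2.1], [0.06, 2.66], [-1.3, 4.44], [0, 2.69], [-3.02, 3.02]. Speed limits (rad/s): [2.22, 2.22, 2.79, 3.14, 3.14, 3.14].

### API

Orientations are given as [roll, pitch, yaw] about the fixed x, y, z axes, in that order (R = Rz(yaw) Ry(pitch) Rx(roll)).
In Python, from rig import monitor, imaging, r gives the robot as it stands.
- The arm moves only by the tool drive_tool, never from a script. Its argument "plan" is a list of rows, each an object of numbers: "x", "y", "z": the shift along the tool's x, y, z in units of 50 mm (1.0 is 50 mm); "ax", "ay", "az": the turn, a rotation vector about the tool's x, y, z in units of 6 degrees (1.0 is 6 degrees); "hand": the finger opening in mm, from 0 to 85.4. In form: [{"x": .., "y": .., "z": .., "ax": .., "ay": .., "az": .., "hand": ..}, ...]. A call has 1 to 8 rows; each row is the pose to reach, as a shift and turn from the pose commanded when the call began, along the tool's axes at that moment; what a row does not reach only later rows make up. A row lasts 1/10 s, in which the tool goes at most 50 mm and 8.59 degrees, less where a joint would pass 70% of its speed; a pose out of reach is approached as far as the arm can. A call with a gripper value outside its range is refused whole. The fingers move at their own pace and stop on an object; "grip_force" is the grip in N (left out, the last holds). Time passes only in rows, so rows that repeat a pose let the fingers close. It gives the time, the measured TCP pose, the force, the opening and the grip force at its end, in the units of the state.
- monitor.sense(): the state, without advancing time (a new reading comes with each control period).
- imaging.grab_frame(name): name is "scene" or "top"; returns the picture (400x640x3 uint8, red, green, blue); there is no depth.
- imaging.camera_info(name): a dict with "mtx" (3x3 intrinsics, pixels), "R" (3x3) and "t" (3): a world point X has camera coordinates R X + t. Camera axes: x right, y down, z forward; pixel columns grow to the right and rows downward; lengths in mm; the calibration is good to about 2 mm. A picture is of the moment at which its call begins. camera_info takes no time and is no camera call.
- r.sign_off(): hands the job in; it is judged then, once.
The state is a dict: "clock": time; "qpos": joint angles; "qvel": joint speeds; "joint_efforts": joint torques, N m; "eef_pos": TCP position; "tcp_rot": TCP orientation; "contact_force": force on the tool from outside, world axes, zero at the start; "wrist_torque": the same for the moment, N m; "opening": opening from 0.0 (shut) to 1.0 (fully open); "grasp_force": force on a finger pad.
Only numpy, scipy, OpenCV 4.12 (cv2) and the standard library are available. Lean on these libraries where they do the work, as an engineer would, in place of code of your own. Each camera call takes 0.05 s, during which the arm holds its last target. There are 200 camera calls.

## Working session

There is one attempt and no reset: what is moved stays moved. The work goes in short steps, Python scripts to look and compute and a tool call to move; the robot and the scene stay as the last step left them, time stands still between calls to the robot, and variables do not carry over. Pictures are saved under pics/ and viewed, at most 10 in all, crops included, and the job is handed in when it is done.

Besides the shell and the picture viewer there is one more tool, called in YAML: its name, and indented under it one key for each argument. drive_tool: Moves the arm, as the interface text tells. Its arguments: {"type":"object","properties":{"plan":{"type":"array","items":{"type":"object","properties":{"x":{"type":"number"},"y":{"type":"number"},"z":{"type":"number"},"ax":{"type":"number"},"ay":{"type":"number"},"az":{"type":"number"},"hand":{"type":"number"}}}},"grip_force":{"type":"number"}},"required":["plan"]}

```bash
mkdir -p pics
python3 - <<'E'
from rig import monitor, imaging, r
import cv2
s=monitor.sense(); print({k:s[k] for k in('clock','eef_pos','tcp_rot','contact_force','opening')})
for n in('scene','top'):
    f=imaging.grab_frame(n); cv2.imwrite(f'pics/{n}0.png',f[:,:,::-1]); i=imaging.camera_info(n); print(n,i)
E
```

```text
{'clock': 0.0, 'eef_pos': array([ 273.791503  , -561.3198308 ,  230.57709735]), 'tcp_rot': array([-3.14023826e+00, -2.05773498e-05,  4.53820034e-01]), 'contact_force': array([-0.15885382,  0.01459559,  0.28355029]), 'opening': 1.001664652334169}
scene {'mtx': array([[498.00342695,   0.        , 316.57027725],
       [  0.        , 498.00342695, 194.80972083],
       [  0.        ,   0.        ,   1.        ]]), 'R': array([[-0.44722502,  0.89431114, -0.01404888],
       [ 0.74145325,  0.3619079 , -0.56503961],
       [-0.50023681, -0.26311644, -0.82494416]]), 't': array([ 199.4091998 , -310.24688929, 2022.56358514])}
top {'mtx': array([[446.09628824,   0.        , 319.0496613 ],
       [  0.        , 446.09628824, 200.97730507],
       [  0.        ,   0.        ,   1.        ]]), 'R': array([[ 0.01835519, -0.99973639, -0.01379248],
       [-0.98762799, -0.01598071, -0.1559986 ],
       [ 0.15573706,  0.01648523, -0.98766098]]), 't': array([  14.27228727,  509.83733633, 1506.73254996])}
```

View pics/scene0.png

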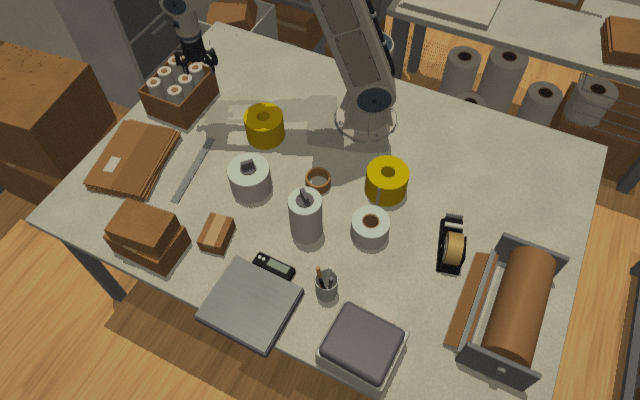

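View pics/top0.png

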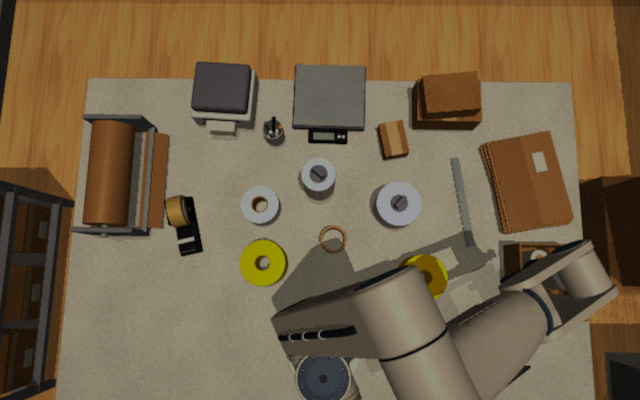

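The wide roll with its plug is at about (398,204) in top and (249,175) in scene. The tall roll is at (318,175) in top. I'll enlarge the plug.

Run:
```python
import cv2,numpy as np
a=cv2.imread('pics/top0.png')[175:235,368:428]; b=cv2.imread('pics/scene0.png')[145:205,220:280]
cv2.imwrite('pics/crop.png',np.hstack([cv2.resize(x,(400,400),interpolation=cv2.INTER_CUBIC) for x in(np.clip(a*1.0,0,255).astype('uint8'),b)]))
```

```text
(no output)
```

View pics/crop.png

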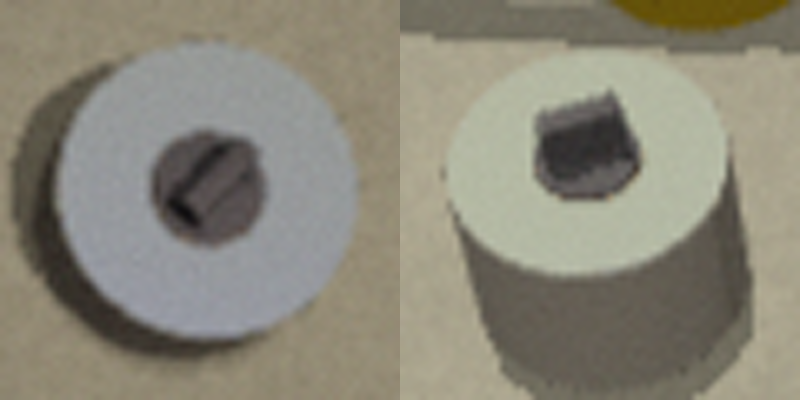

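```bash
cat > h.py <<'E'
import numpy as np
from rig import imaging
def ray(n,u,v,z):
    i=imaging.camera_info(n);K,R,t=i['mtx'],i['R'],i['t']
    C=-R.T@t; d=R.T@np.linalg.solve(K,[u,v,1]); return C+d*(z-C[2])/d[2]
def proj(n,X):
    i=imaging.camera_info(n);p=i['mtx']@(i['R']@np.asarray(X,float)+i['t']); return p[:2]/p[2]
E
python3 - <<'E'
from h import *
import cv2
s=60/400
T=lambda x,y:(368+(x+.5)*s-.5,175+(y+.5)*s-.5)
S=lambda x,y:(220+(x-400+.5)*s-.5,145+(y+.5)*s-.5)
print('top flange',ray('top',*T(209,187),114),'rolltop',ray('top',*T(208,190),110))
print('scene flange? rolltop',ray('scene',*S(587,163),110))
a=ray('scene',*S(543,135),150);b=ray('scene',*S(622,115),150);print(a,b,np.degrees(np.arctan2(*(b-a)[1::-1])))
a=ray('scene',*S(537,112),150);b=ray('scene',*S(610,92),150);print(a,b,np.degrees(np.arctan2(*(b-a)[1::-1])))
a=ray('top',*T(210,222),150);b=ray('top',*T(258,160),150);print(a,b,np.degrees(np.arctan2(*(b-a)[1::-1])))
# overlay of model for yaws
c=(ray('top',*T(208,189),110)+ray('scene',*S(587,163),110))[:2]/2; print(c)
out=[]
for yaw in(-50,-42,-34):
    w=np.radians(yaw);ex=np.array([np.cos(w),np.sin(w),0]);ey=np.array([-np.sin(w),np.cos(w),0])
    row=[]
    for n,(u,v) in(('top',(368,175)),('scene',(220,145))):
        im=cv2.resize(cv2.imread(f'pics/{n}0.png')[v:v+60,u:u+60],(400,400),interpolation=cv2.INTER_CUBIC)[100:260,100:300]
        im=cv2.convertScaleAbs(im,alpha=1.4)
        for z in(114,150):
            q=[(proj(n,[*c,0]+np.array([0,0,z])+a*22*ex+b*7*ey)-(u,v)+.5)/s-.5-(100,100) for a,b in((1,1),(1,-1),(-1,-1),(-1,1))]
            cv2.polylines(im,[np.int32(np.round(q))],True,(0,0,255) if z>120 else (0,255,0),1)
        row.append(cv2.resize(im,(250,200)))
    out.append(np.vstack(row))
cv2.imwrite('pics/ov.png',np.hstack(out))
E
```

```text
top flange [ 496.62895188 -241.01137904  114.        ] rolltop [ 495.74612898 -241.16004289  110.        ]
scene flange? rolltop [ 498.56221259 -242.24046103  110.        ]
[ 516.95454497 -251.54866296  150.        ] [ 487.8928355  -221.63259555  150.        ] 134.17006569274872
[ 505.44539769 -262.22270132  150.        ] [ 477.55586761 -235.00320008  150.        ] 135.69658154084232
[ 473.97552952 -235.42097673  150.        ] [ 504.53143117 -258.77775359  150.        ] -37.394113477242556
[ 497.40450158 -241.70261819]
```

View pics/ov.png

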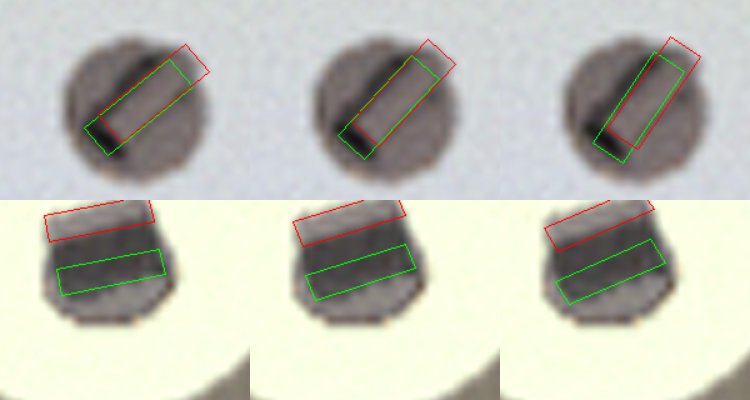

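The -42° to -45° model fits both views. The plug is at about (497, -241.5) with bar yaw ≈ -43.5°. Next I move above it.

drive_tool:
  plan:
    - {"x": 0.85,"y": -0.47,"az": 1.4,"hand": 85}
    - {"x": 1.7,"y": -0.95,"az": 2.8,"hand": 85}
    - {"x": 2.55,"y": -1.42,"az": 4.2,"hand": 85}
    - {"x": 3.4,"y": -1.9,"az": 5.6,"hand": 85}
    - {"x": 4.25,"y": -2.37,"az": 7.0,"hand": 85}
    - {"x": 5.1,"y": -2.85,"az": 8.4,"hand": 85}
    - {"x": 5.95,"y": -3.32,"az": 9.8,"hand": 85}
    - {"x": 6.82,"y": -3.795,"az": 11.2,"hand": 85}

```text
invalid input
```

drive_tool:
  plan:
    - {"x": 0.85,"y": -0.47,"z": 0,"ax": 0,"ay": 0,"az": 1.4,"hand": 85}
    - {"x": 1.7,"y": -0.95,"z": 0,"ax": 0,"ay": 0,"az": 2.8,"hand": 85}
    - {"x": 2.55,"y": -1.42,"z": 0,"ax": 0,"ay": 0,"az": 4.2,"hand": 85}
    - {"x": 3.4,"y": -1.9,"z": 0,"ax": 0,"ay": 0,"az": 5.6,"hand": 85}
    - {"x": 4.25,"y": -2.37,"z": 0,"ax": 0,"ay": 0,"az": 7.0,"hand": 85}
    - {"x": 5.1,"y": -2.85,"z": 0,"ax": 0,"ay": 0,"az": 8.4,"hand": 85}
    - {"x": 5.95,"y": -3.32,"z": 0,"ax": 0,"ay": 0,"az": 9.8,"hand": 85}
    - {"x": 6.82,"y": -3.795,"z": 0,"ax": 0,"ay": 0,"az": 11.2,"hand": 85}

```text
clock: 0.9
eef_pos: [488.5, -253.7, 231.1]
tcp_rot: [3.142, 0.0, -0.674]
contact_force: [-0.1, -1.5, 0.3]
opening: 0.995
grasp_force: 0.0
```

drive_tool:
  plan:
    - {"x": 0,"y": 0,"z": 0,"ax": 0,"ay": 0,"az": 0.4,"hand": 50}
    - {"x": 0,"y": 0,"z": 0.5,"ax": 0,"ay": 0,"az": 0.4,"hand": 50}
    - {"x": 0,"y": 0,"z": 0.7,"ax": 0,"ay": 0,"az": 0.4,"hand": 50}
    - {"x": 0,"y": 0,"z": 0.7,"ax": 0,"ay": 0,"az": 0.4,"hand": 50}

```text
clock: 1.3
eef_pos: [486.5, -254.9, 194.5]
tcp_rot: [3.141, 0.004, -0.71]
contact_force: [-1.0, 0.8, 0.7]
opening: 0.583
grasp_force: 0.0
```

Run:
```python
from h import *
from rig import monitor
import cv2
s=monitor.sense();print(s['eef_pos'],np.degrees(s['tcp_rot']),s['qpos'],s['opening'],s['contact_force'])
q=[]
for n in('top','scene'):
    u,v=np.int32(proj(n,[497,-241,140]));f=imaging.grab_frame(n);cv2.imwrite(f'pics/{n}1.png',f[:,:,::-1])
    q.append(cv2.resize(f[v-40:v+40,u-40:u+40,::-1],(400,400),interpolation=cv2.INTER_CUBIC)); print(u,v)
cv2.imwrite('pics/c1.png',cv2.convertScaleAbs(np.hstack(q),alpha=1.3))
```

```text
[ 486.54390016 -254.89283509  194.53473322] [179.95085565   0.21398441 -40.69146675] [-4.85301049e-01  2.77725653e-01  1.82999136e+00 -3.78220605e-06
  1.03770760e+00  1.79569568e+00] 0.582617204709332 [-1.04091322  0.82496737  0.67527888]
400 201
247 163
```

View pics/c1.png

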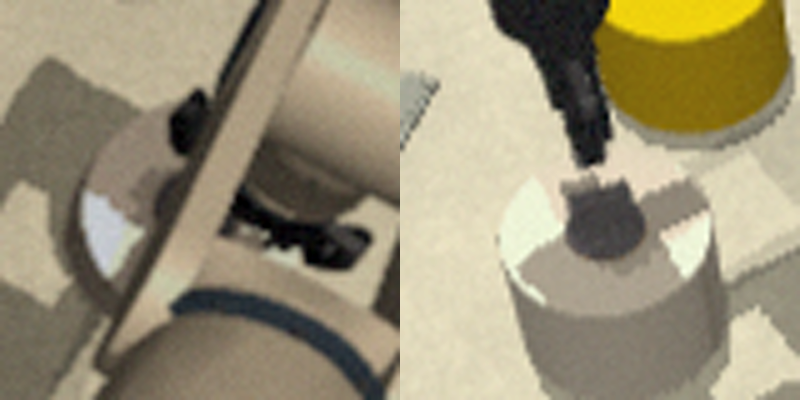

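The view shows the fingers still behind the bar, consistent with the measured TCP being ~17 mm short along tool y. I'll correct that and check.

drive_tool:
  plan:
    - {"x": -0.016,"y": -0.34,"z": 0,"ax": 0,"ay": 0,"az": 0.47,"hand": 60}
    - {"x": -0.016,"y": -0.34,"z": 0,"ax": 0,"ay": 0,"az": 0.47,"hand": 60}
    - {"x": -0.016,"y": -0.34,"z": 0,"ax": 0,"ay": 0,"az": 0.47,"hand": 60}

```text
clock: 1.7
eef_pos: [498.5, -242.5, 197.0]
tcp_rot: [-3.141, -0.001, -0.758]
contact_force: [0.2, -0.0, 0.8]
opening: 0.702
grasp_force: 0.0
```

Run:
```python
from h import *
from rig import monitor
import cv2
s=monitor.sense();print(s['eef_pos'],np.degrees(s['tcp_rot']),s['opening'],s['contact_force'],s['wrist_torque'])
u,v=np.int32(proj('scene',[497,-241,140]));f=imaging.grab_frame('scene')
cv2.imwrite('pics/c2.png',cv2.convertScaleAbs(cv2.resize(f[v-40:v+40,u-40:u+40,::-1],(500,500),interpolation=cv2.INTER_CUBIC),alpha=1.5))
```

```text
[ 498.51875917 -242.5063751   196.97518374] [-1.79992997e+02 -5.61922450e-02 -4.34426463e+01] 0.702318428320122 [ 0.16453848 -0.04837351  0.76039735] [ 0.01549305 -0.06798542 -0.05403467]
```

View pics/c2.png

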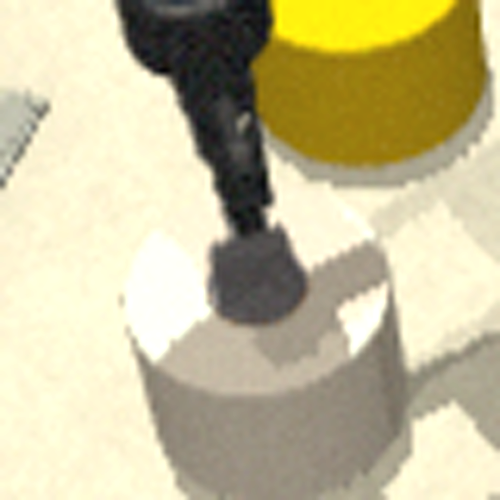

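The gripper is straddling the bar axis and is well aligned. I'll descend in two steps.

drive_tool:
  plan:
    - {"x": -0.03,"y": 0,"z": 0.5,"ax": 0,"ay": 0,"az": 0,"hand": 55}
    - {"x": -0.03,"y": 0,"z": 1.0,"ax": 0,"ay": 0,"az": 0,"hand": 50}
    - {"x": -0.03,"y": 0,"z": 1.3,"ax": 0,"ay": 0,"az": 0,"hand": 45}
    - {"x": -0.03,"y": 0,"z": 1.5,"ax": 0,"ay": 0,"az": 0,"hand": 40}
    - {"x": -0.03,"y": 0,"z": 1.54,"ax": 0,"ay": 0,"az": 0,"hand": 35}
    - {"x": -0.03,"y": 0,"z": 1.54,"ax": 0,"ay": 0,"az": 0,"hand": 30}

```text
clock: 2.35
eef_pos: [497.3, -241.4, 119.6]
tcp_rot: [-3.142, -0.0, -0.76]
contact_force: [0.6, -0.3, -0.3]
opening: 0.351
grasp_force: 0.0
```

drive_tool:
  grip_force: 25
  plan:
    - {"x": 0,"y": 0,"z": 0,"ax": 0,"ay": 0,"az": 0,"hand": 22}
    - {"x": 0,"y": 0,"z": 0,"ax": 0,"ay": 0,"az": 0,"hand": 18}
    - {"x": 0,"y": 0,"z": 0,"ax": 0,"ay": 0,"az": 0,"hand": 14}
    - {"x": 0,"y": 0,"z": 0,"ax": 0,"ay": 0,"az": 0,"hand": 10}
    - {"x": 0,"y": 0,"z": 0,"ax": 0,"ay": 0,"az": 0,"hand": 10}

```text
clock: 2.85
eef_pos: [497.4, -241.7, 120.2]
tcp_rot: [3.141, -0.001, -0.759]
contact_force: [-2.8, -2.3, 5.8]
opening: 0.155
grasp_force: 24.4
```

drive_tool:
  grip_force: 80
  plan:
    - {"x": 0,"y": 0,"z": 0,"ax": 0,"ay": 0,"az": 0,"hand": 5}
    - {"x": 0,"y": 0,"z": 0,"ax": 0,"ay": 0,"az": 0,"hand": 5}
    - {"x": 0,"y": 0,"z": 0,"ax": 0,"ay": 0,"az": 0,"hand": 5}

```text
clock: 3.15
eef_pos: [497.4, -241.7, 120.3]
tcp_rot: [3.141, -0.001, -0.759]
contact_force: [-2.9, -2.5, 7.5]
opening: 0.149
grasp_force: 78.0
```

```bash
cat > s.py <<'E'
from rig import monitor; import numpy as np
from scipy.spatial.transform import Rotation as Ro
s=monitor.sense();R=Ro.from_euler('xyz',s['tcp_rot']).as_matrix()
np.set_printoptions(precision=2,suppress=True)
print(s['clock'],'pos',s['eef_pos'],'tip(y)deg',np.degrees(np.arcsin(-R[2,1])),'xtilt',np.degrees(np.arcsin(-R[2,0])),'Ftool',R.T@s['contact_force'],'Ttool',R.T@s['wrist_torque'],s['opening'],s['grasp_force'])
E
python3 s.py
```

```text
3.15 pos [ 497.39 -241.68  120.31] tip(y)deg -0.027128221960291035 xtilt -0.07633225592821286 Ftool [-0.36  3.82 -7.5 ] Ttool [-0.69 -0.14 -0.22] 0.14928509482864372 77.99253344535828
```

```bash
cat > w.py <<'E'
import sys,numpy as np
# args: th0 L0 th1 L1 n ; pivot d mm ahead of TCP (ribs)
th0,L0,th1,L1=map(float,sys.argv[1:5]);n=int(sys.argv[5]);d=24.3
P=lambda t,L:np.array([d*np.sin(t),d*(1-np.cos(t))-L])
t0=np.radians(th0);c,s=np.cos(t0),np.sin(t0)
for k in range(1,n+1):
    f=k/n;t=np.radians(th0+f*(th1-th0));q=P(t,L0+f*(L1-L0))-P(t0,L0)
    print('y %.3f z %.3f ax %.3f'%((c*q[0]+s*q[1])/50,(-s*q[0]+c*q[1])/50,f*(th1-th0)/6))
E
python3 w.py 0 0 8 3.7 5; echo; python3 w.py 8 3.7 -8 7 7; echo; python3 w.py -8 7 8 10.3 7
```

```text
y 0.014 z -0.015 ax 0.267
y 0.027 z -0.029 ax 0.533
y 0.041 z -0.043 ax 0.800
y 0.054 z -0.056 ax 1.067
y 0.068 z -0.069 ax 1.333

y -0.021 z -0.009 ax -0.381
y -0.041 z -0.017 ax -0.762
y -0.062 z -0.025 ax -1.143
y -0.082 z -0.031 ax -1.524
y -0.103 z -0.037 ax -1.905
y -0.123 z -0.042 ax -2.286
y -0.143 z -0.047 ax -2.667

y 0.021 z -0.009 ax 0.381
y 0.041 z -0.017 ax 0.762
y 0.062 z -0.025 ax 1.143
y 0.082 z -0.031 ax 1.524
y 0.103 z -0.037 ax 1.905
y 0.123 z -0.042 ax 2.286
y 0.143 z -0.047 ax 2.667
```

drive_tool:
  plan:
    - {"x": 0,"y": 0.014,"z": -0.015,"ax": 0.267,"ay": 0,"az": 0,"hand": 5}
    - {"x": 0,"y": 0.027,"z": -0.029,"ax": 0.533,"ay": 0,"az": 0,"hand": 5}
    - {"x": 0,"y": 0.041,"z": -0.043,"ax": 0.8,"ay": 0,"az": 0,"hand": 5}
    - {"x": 0,"y": 0.054,"z": -0.056,"ax": 1.067,"ay": 0,"az": 0,"hand": 5}
    - {"x": 0,"y": 0.068,"z": -0.069,"ax": 1.333,"ay": 0,"az": 0,"hand": 5}
    - {"x": 0,"y": 0.068,"z": -0.069,"ax": 1.333,"ay": 0,"az": 0,"hand": 5}

```text
clock: 3.75
eef_pos: [495.4, -244.1, 123.8]
tcp_rot: [-3.0, -0.002, -0.76]
contact_force: [-0.5, 1.6, 6.6]
opening: 0.152
grasp_force: 79.1
```

```bash
python3 s.py
```

```text
3.75 pos [ 495.43 -244.1   123.79] tip(y)deg 8.095123205457357 xtilt -0.10260768593914373 Ftool [-1.44 -1.69 -6.43] Ttool [-0.04 -0.2  -0.08] 0.15181401735121156 79.09736394882202
```

drive_tool:
  plan:
    - {"x": 0,"y": -0.021,"z": -0.009,"ax": -0.381,"ay": 0,"az": 0,"hand": 5}
    - {"x": 0,"y": -0.041,"z": -0.017,"ax": -0.762,"ay": 0,"az": 0,"hand": 5}
    - {"x": 0,"y": -0.062,"z": -0.025,"ax": -1.143,"ay": 0,"az": 0,"hand": 5}
    - {"x": 0,"y": -0.082,"z": -0.031,"ax": -1.524,"ay": 0,"az": 0,"hand": 5}
    - {"x": 0,"y": -0.103,"z": -0.037,"ax": -1.905,"ay": 0,"az": 0,"hand": 5}
    - {"x": 0,"y": -0.123,"z": -0.042,"ax": -2.286,"ay": 0,"az": 0,"hand": 5}
    - {"x": 0,"y": -0.143,"z": -0.047,"ax": -2.667,"ay": 0,"az": 0,"hand": 5}
    - {"x": 0,"y": -0.143,"z": -0.047,"ax": -2.667,"ay": 0,"az": 0,"hand": 5}

```text
clock: 4.55
eef_pos: [499.8, -238.7, 126.2]
tcp_rot: [3.0, -0.0, -0.758]
contact_force: [-1.7, -4.2, 1.1]
opening: 0.152
grasp_force: 78.7
```

```bash
python3 s.py
python3 - <<'E'
from h import *
import cv2
u,v=np.int32(proj('scene',[497,-241,110]));f=imaging.grab_frame('scene')
cv2.imwrite('pics/c3.png',cv2.convertScaleAbs(cv2.resize(f[v-40:v+40,u-40:u+40,::-1],(500,500),interpolation=cv2.INTER_CUBIC),alpha=1.5))
E
```

```text
4.55 pos [ 499.8  -238.68  126.21] tip(y)deg -8.12048385449518 xtilt -0.024341141631678276 Ftool [ 1.68  4.31 -0.45] Ttool [-1.23  0.48  0.1 ] 0.15185022299181927 78.73269081115723
```

View pics/c3.png

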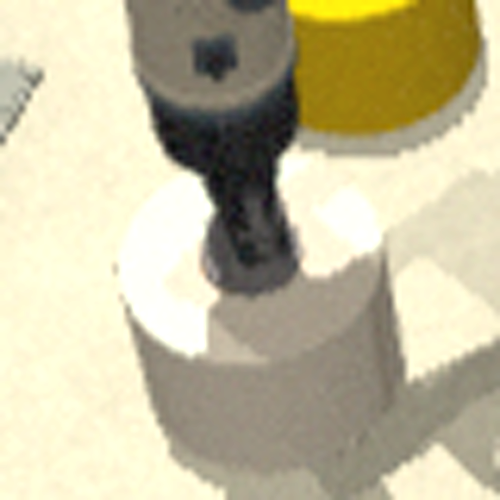

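The roll is still standing, with the plug tipped the other way and about 6 mm up. No lifting load shows, so I keep swinging.

drive_tool:
  plan:
    - {"x": 0,"y": 0.021,"z": -0.009,"ax": 0.381,"ay": 0,"az": 0,"hand": 5}
    - {"x": 0,"y": 0.041,"z": -0.017,"ax": 0.762,"ay": 0,"az": 0,"hand": 5}
    - {"x": 0,"y": 0.062,"z": -0.025,"ax": 1.143,"ay": 0,"az": 0,"hand": 5}
    - {"x": 0,"y": 0.082,"z": -0.031,"ax": 1.524,"ay": 0,"az": 0,"hand": 5}
    - {"x": 0,"y": 0.103,"z": -0.037,"ax": 1.905,"ay": 0,"az": 0,"hand": 5}
    - {"x": 0,"y": 0.123,"z": -0.042,"ax": 2.286,"ay": 0,"az": 0,"hand": 5}
    - {"x": 0,"y": 0.143,"z": -0.047,"ax": 2.667,"ay": 0,"az": 0,"hand": 5}
    - {"x": 0,"y": 0.143,"z": -0.047,"ax": 2.667,"ay": 0,"az": 0,"hand": 5}

```text
clock: 5.4
eef_pos: [494.4, -244.0, 129.5]
tcp_rot: [-3.0, -0.0, -0.762]
contact_force: [0.3, 2.1, 0.9]
opening: 0.15
grasp_force: 79.5
```

```bash
python3 s.py
```

```text
5.4 pos [ 494.36 -243.96  129.5 ] tip(y)deg 8.114631782878748 xtilt -0.0019390525776167447 Ftool [-1.2  -1.82 -0.61] Ttool [ 0.29 -0.18 -0.01] 0.15043311016512592 79.48647379875183
```

drive_tool:
  plan:
    - {"x": 0,"y": -0.021,"z": -0.009,"ax": -0.381,"ay": 0,"az": 0,"hand": 5}
    - {"x": 0,"y": -0.041,"z": -0.017,"ax": -0.762,"ay": 0,"az": 0,"hand": 5}
    - {"x": 0,"y": -0.062,"z": -0.025,"ax": -1.143,"ay": 0,"az": 0,"hand": 5}
    - {"x": 0,"y": -0.082,"z": -0.031,"ax": -1.524,"ay": 0,"az": 0,"hand": 5}
    - {"x": 0,"y": -0.103,"z": -0.037,"ax": -1.905,"ay": 0,"az": 0,"hand": 5}
    - {"x": 0,"y": -0.123,"z": -0.042,"ax": -2.286,"ay": 0,"az": 0,"hand": 5}
    - {"x": 0,"y": -0.143,"z": -0.047,"ax": -2.667,"ay": 0,"az": 0,"hand": 5}
    - {"x": 0,"y": -0.143,"z": -0.047,"ax": -2.667,"ay": 0,"az": 0,"hand": 5}

```text
clock: 6.2
eef_pos: [499.1, -239.1, 133.0]
tcp_rot: [2.997, -0.0, -0.758]
contact_force: [-4.5, -5.5, 5.5]
opening: 0.147
grasp_force: 80.1
```

```bash
python3 s.py
```

```text
6.2 pos [ 499.1  -239.08  133.04] tip(y)deg -8.262077304663578 xtilt -0.0087535364400166 Ftool [ 0.5   7.76 -4.43] Ttool [-1.77  0.06  0.1 ] 0.14703192794529857 80.09920477867126
```

drive_tool:
  plan:
    - {"x": 0,"y": 0.021,"z": -0.009,"ax": 0.381,"ay": 0,"az": 0,"hand": 5}
    - {"x": 0,"y": 0.041,"z": -0.017,"ax": 0.762,"ay": 0,"az": 0,"hand": 5}
    - {"x": 0,"y": 0.062,"z": -0.025,"ax": 1.143,"ay": 0,"az": 0,"hand": 5}
    - {"x": 0,"y": 0.082,"z": -0.031,"ax": 1.524,"ay": 0,"az": 0,"hand": 5}
    - {"x": 0,"y": 0.103,"z": -0.037,"ax": 1.905,"ay": 0,"az": 0,"hand": 5}
    - {"x": 0,"y": 0.123,"z": -0.042,"ax": 2.286,"ay": 0,"az": 0,"hand": 5}
    - {"x": 0,"y": 0.143,"z": -0.047,"ax": 2.667,"ay": 0,"az": 0,"hand": 5}
    - {"x": 0,"y": 0.143,"z": -0.047,"ax": 2.667,"ay": 0,"az": 0,"hand": 5}

```text
clock: 7.0
eef_pos: [494.7, -244.7, 138.8]
tcp_rot: [-3.001, -0.002, -0.761]
contact_force: [-11.4, 0.3, 28.6]
opening: 0.147
grasp_force: 84.0
```

```bash
python3 s.py; python3 w.py 8 16.9 -8 20.2 7;echo; python3 w.py -8 20.2 0 22 4
```

```text
7.0 pos [ 494.69 -244.69  138.84] tip(y)deg 8.058620582435665 xtilt -0.10725842660618758 Ftool [ -8.42   3.5  -29.36] Ttool [-1.38 -1.71  0.23] 0.14655291155370997 84.02487516403198
y -0.021 z -0.009 ax -0.381
y -0.041 z -0.017 ax -0.762
y -0.062 z -0.025 ax -1.143
y -0.082 z -0.031 ax -1.524
y -0.103 z -0.037 ax -1.905
y -0.123 z -0.042 ax -2.286
y -0.143 z -0.047 ax -2.667

y 0.018 z -0.009 ax 0.333
y 0.036 z -0.017 ax 0.667
y 0.055 z -0.024 ax 1.000
y 0.073 z -0.031 ax 1.333
```

```bash
python3 - <<'E'
from h import *
import cv2
u,v=np.int32(proj('scene',[497,-241,110]));f=imaging.grab_frame('scene')
cv2.imwrite('pics/scene4.png',f[:,:,::-1])
cv2.imwrite('pics/c4.png',cv2.convertScaleAbs(cv2.resize(f[v-60:v+50,u-60:u+60,::-1],(640,587),interpolation=cv2.INTER_CUBIC),alpha=1.4))
E
python3 s.py
```

```text
7.05 pos [ 494.74 -244.59  138.81] tip(y)deg 7.9999765414159025 xtilt -0.10205120888486197 Ftool [ -8.16   4.47 -29.5 ] Ttool [-1.71 -1.71  0.22] 0.14575928565670082 83.86145353317261
```

View pics/c4.png

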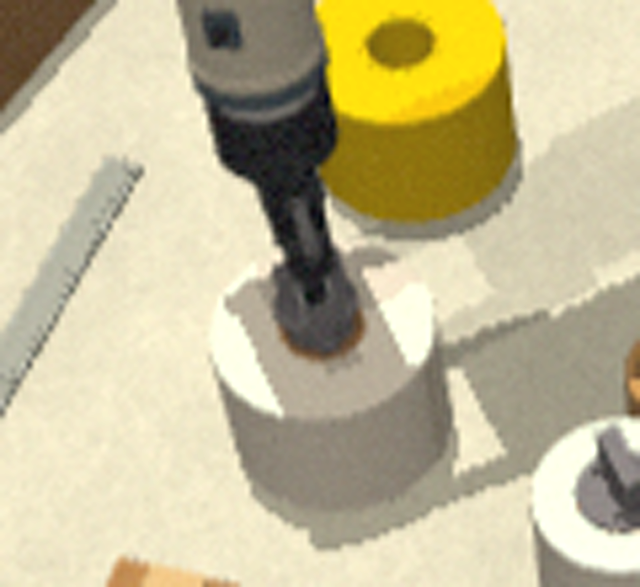

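The plug is most of the way out, the roll is standing, and the low rib seems to sit on the core's rim. I'll make one more swing, rising further, then bring it upright.

```bash
python3 w.py 8 16.9 -6 23 7;echo; python3 w.py -6 23 0 36 5
```

```text
y -0.019 z -0.017 ax -0.333
y -0.039 z -0.033 ax -0.667
y -0.058 z -0.049 ax -1.000
y -0.077 z -0.064 ax -1.333
y -0.097 z -0.079 ax -1.667
y -0.116 z -0.093 ax -2.000
y -0.135 z -0.106 ax -2.333

y 0.016 z -0.052 ax 0.200
y 0.031 z -0.103 ax 0.400
y 0.047 z -0.154 ax 0.600
y 0.062 z -0.205 ax 0.800
y 0.078 z -0.256 ax 1.000
```

drive_tool:
  plan:
    - {"x": 0,"y": -0.019,"z": -0.017,"ax": -0.333,"ay": 0,"az": 0,"hand": 5}
    - {"x": 0,"y": -0.039,"z": -0.033,"ax": -0.667,"ay": 0,"az": 0,"hand": 5}
    - {"x": 0,"y": -0.058,"z": -0.049,"ax": -1.0,"ay": 0,"az": 0,"hand": 5}
    - {"x": 0,"y": -0.077,"z": -0.064,"ax": -1.333,"ay": 0,"az": 0,"hand": 5}
    - {"x": 0,"y": -0.097,"z": -0.079,"ax": -1.667,"ay": 0,"az": 0,"hand": 5}
    - {"x": 0,"y": -0.116,"z": -0.093,"ax": -2.0,"ay": 0,"az": 0,"hand": 5}
    - {"x": 0,"y": -0.135,"z": -0.106,"ax": -2.333,"ay": 0,"az": 0,"hand": 5}
    - {"x": 0,"y": -0.135,"z": -0.106,"ax": -2.333,"ay": 0,"az": 0,"hand": 5}

```text
clock: 7.85
eef_pos: [499.8, -238.6, 142.3]
tcp_rot: [3.037, -0.001, -0.759]
contact_force: [0.8, -0.2, -0.7]
opening: 0.144
grasp_force: 79.5
```

```bash
python3 s.py
```

```text
7.85 pos [ 499.8  -238.56  142.3 ] tip(y)deg -6.014124317075722 xtilt -0.0430816626759894 Ftool [ 0.7  -0.52  0.65] Ttool [0.08 0.03 0.08] 0.14427403590283702 79.52510118484497
```

Free: only the plug's own weight shows. Now I'll bring it upright and lift it clear.

drive_tool:
  plan:
    - {"x": 0,"y": 0.016,"z": -0.052,"ax": 0.2,"ay": 0,"az": 0,"hand": 5}
    - {"x": 0,"y": 0.031,"z": -0.103,"ax": 0.4,"ay": 0,"az": 0,"hand": 5}
    - {"x": 0,"y": 0.047,"z": -0.154,"ax": 0.6,"ay": 0,"az": 0,"hand": 5}
    - {"x": 0,"y": 0.062,"z": -0.205,"ax": 0.8,"ay": 0,"az": 0,"hand": 5}
    - {"x": 0,"y": 0.078,"z": -0.256,"ax": 1.0,"ay": 0,"az": 0,"hand": 5}
    - {"x": 0,"y": 0.078,"z": -0.256,"ax": 1.0,"ay": 0,"az": 0,"hand": 5}
    - {"x": 0,"y": 0.078,"z": -0.256,"ax": 1.0,"ay": 0,"az": 0,"hand": 5}
    - {"x": 0,"y": 0.078,"z": -0.256,"ax": 1.0,"ay": 0,"az": 0,"hand": 5}

```text
clock: 8.65
eef_pos: [497.2, -241.0, 155.3]
tcp_rot: [3.141, 0.0, -0.76]
contact_force: [-0.6, -0.7, -0.6]
opening: 0.152
grasp_force: 79.5
```

```bash
python3 s.py
python3 - <<'E'
from h import *
import cv2
u,v=np.int32(proj('scene',[497,-241,110]));f=imaging.grab_frame('scene')
cv2.imwrite('pics/c5.png',cv2.convertScaleAbs(cv2.resize(f[v-60:v+50,u-60:u+60,::-1],(640,587),interpolation=cv2.INTER_CUBIC),alpha=1.4))
E
```

```text
8.65 pos [ 497.18 -241.05  155.27] tip(y)deg -0.010262664308761958 xtilt 0.007862019592629943 Ftool [0.01 0.9  0.58] Ttool [-0.01  0.05 -0.02] 0.15244154389637926 79.52524065971375
```

View pics/c5.png

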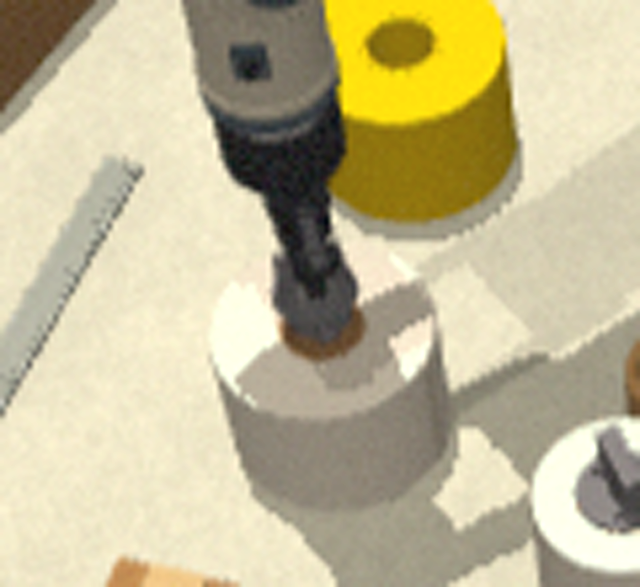

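The plug hangs clear over the open core, and the roll hasn't moved. For the last picture I overlay the model to confirm the plug is upright in the grip.

Run:
```python
from h import *
import cv2
f=cv2.convertScaleAbs(imaging.grab_frame('scene')[:,:,::-1],alpha=1.6)
u,v=np.int32(proj('scene',[497,-241,130]));u-=25;v-=25;S=11
im0=cv2.resize(f[v:v+50,u:u+36],None,fx=S,fy=S,interpolation=cv2.INTER_CUBIC);im=im0.copy()
a=np.linspace(0,2*np.pi,60)
for r,z,c in((21.5,121,(0,255,0)),(28,145,(0,0,255)),(28,149,(0,0,255)),(25,110,(255,0,0)),(75,110,(255,0,0))):
    q=[(proj('scene',[497.2+r*np.cos(t),-241+r*np.sin(t),z])-(u,v)+.5)*S-.5 for t in a]
    cv2.polylines(im,[np.int32(q)],True,c,1)
cv2.imwrite('pics/c6.png',np.hstack([im0,im]))
```

```text
(no output)
```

View pics/c6.png

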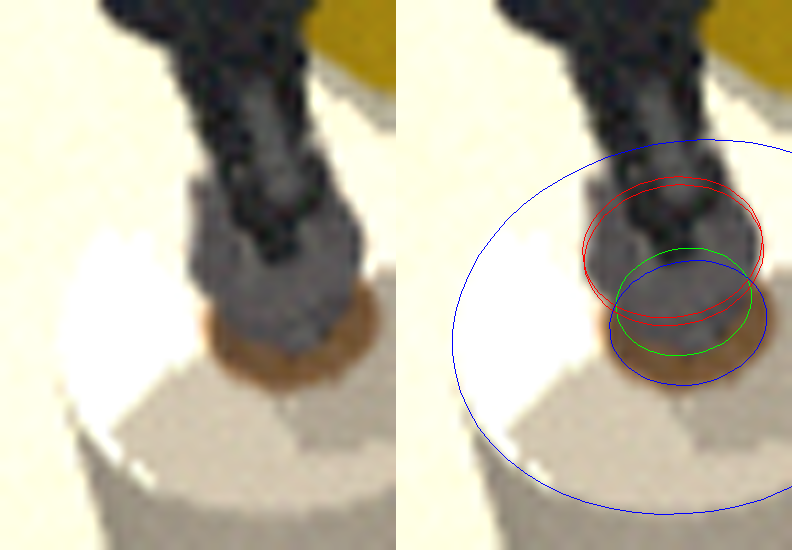

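The model matches: the skirt foot is about 11 mm above the core, upright and centred. I'm handing in.

```bash
python3 -c "
from rig import r
print(r.sign_off())"
```

```text
the job is handed in; nothing more can be done
None
```

The plug was rocked free and handed in at about 9 s: it is held upright and still about 11 mm above the wide roll's core, and the roll is still standing about where it was.

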